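Hang the chromatography column carrier level on the stand rod

ROBOT

A 6-joint arm with a two-finger parallel gripper is mounted at the origin on the work surface. World frame = base frame: x ahead of the robot, y to its left, z up, the work surface at z = 0. Lengths are in m, angles in rad, forces in N, time in s.
With the tool pointing down it reaches from about 0.25 to 0.725 m from the base axis. Payload 4 kg.
Tool frame: the origin (TCP) lies midway between the tips of the shut fingers; the grasp point (between the pads) lies 19 mm behind it; z points along the fingers, y is the line along which they close (so a half turn about z gives the same grasp; the last joint's range is limited). The gripper opens to 85 mm and grips with 20 to 120 N. Pads are 22 mm wide; open, the fingers measure 114 mm over their backs; the gripper's body (76 mm by 85 mm) begins 54 mm behind the grasp point. The pads swing forward as they close: fully open they stand 13 mm farther back than shut.
Start: joints at [-1.116, 0.241, 0.005, 1.335, 0, 1.571], TCP at [0.22, -0.449, 0.231] pointing down, gripper open.
Joint ranges: [-2.72, 2.72], [-1.05, 1.87], [-1.09, 1.28], [-1.99, 2.15], [-1.42, 1.44], [-3.14, 3.14]. Speed limits (rad/s): [2.79, 2.79, 3.14, 3.14, 3.14, 3.14].

INTERFACE

Orientations are given as a unit quaternion [x, y, z, w].
In Python, from workcell import get_obs, camera, job_done, silhouettes gives the robot as it stands. The module is installed in compiled form; this text tells all that it offers.
- The arm moves only by the tool drive_tool, never from a script. Its argument "increments" is a list of rows, each a list of 3 entries, a list of its own where there are three numbers: the shift along the world's x, y, z in mm, then the turn, a rotation vector about the world's x, y, z in degrees, then the opening, from 0 (shut) to 1 (fully open). A call has 1 to 8 rows; each row shifts and turns the commanded pose from where the row before left it; what a row does not reach is not made up. A row lasts 1/12 s, in which the tool goes at most 41.7 mm and 7.16 degrees, less where a joint would pass 70% of its speed; a pose out of reach is approached as far as the arm can. A call is refused whole if a number of a shift passes 41.7 or a number of a turn 7.16, either way. A call with a gripper value outside its range is refused whole. The fingers move at their own pace and stop on an object; the grip force is fixed at half the most. Time passes only in rows, so rows that do not move let the fingers close. It gives the time, the measured TCP pose, the force, the opening and the grip force at its end, in the units of the state.
- get_obs(): the state, without advancing time (a new reading comes with each control period).
- camera(name): name is "scene" or "top"; returns a dict with "image" (400x640x3 uint8, red, green, blue), "K" (3x3 intrinsics, pixels), "k1" (the pictures are not rectified: a ray, as slopes to the right and down, at radius r is drawn at 1 + k1 r^2 times it, then the intrinsics apply), "view" (4x4, takes a point from world to camera coordinates). Camera axes: x right, y down, z forward; pixel columns grow to the right and rows downward; lengths in m; the calibration is good to about 2 mm. A picture is of the moment at which its call begins. There is no depth.
- job_done(): hands the job in; it is judged then, once.
Trained networks look in a picture, given as the dict that the camera call returned (one of the last four; its "shot" number tells which), for a name from the list of things; names that differ only in an ending like _2 or _b are one class to them, and where a whole thing is asked for, a point or a joint stands for the part that bears it (a point fixed in the world has none). Each returns a list of dicts, best first, with "conf" (0 to 1); they miss things now and then, are a little off and sometimes report something else, mostly with a low value. They report only what shows in the picture. A call takes as long as a camera call.
- silhouettes(query, picture): "region" (400x640 bool, what is visible of it) and "bbox" ([left, top, right, bottom] in pixels, round what is visible of it).
The state is a dict: "clock": time; "joint_pos": joint angles; "joint_vel": joint speeds; "tau": joint torques, N m; "eef_pos": TCP position; "tool_rot": TCP orientation; "ft_force": force on the tool from outside, world axes, zero at the start; "ft_torque": the same for the moment, N m; "grip_width": finger opening in m; "grasp_force": force on a finger pad.
Only numpy, scipy, OpenCV 4.12 (cv2) and the standard library are available. Lean on these libraries where they do the work, as an engineer would, in place of code of your own. Each camera call takes 0.05 s, during which the arm holds its last target. There are 200 camera calls.

TASK

Pick up the white carrier with the steel column clamped in it and hang it on the ball-ended rod of the lab stand, through whichever of its five holes makes it hang most nearly level, then slide it back along the rod right up against the brass collar and leave it hanging there, still and released. Whoever used the stand last set the rod's height, so feel for it gently: the boss head slips if the stand is pushed with more than about 20 N. Do not tip the carrier over or disturb the other things on the bench.

Things in the scene. Friction and masses are not known exactly. Their poses are not given: they have to be found in the camera images.
- carrier: Column carrier, 155 g without its column, loose, standing on its foot. White foot plate 40 x 120 x 5 mm (x, y, z); two blue clamp blocks on it (z 5 to 41 mm, y = -20 and +20 mm, 36 mm across x); an upright white strip on them. Origin: centre of the foot's underside; z up, y along strip and column, x across the strip. Without the column it balances at y = 0, z = 73 mm.
- hole_mid (a point): Centre of the middle hole of the strip (carrier x 0, y 0, z 135 mm). Five equal round holes 14 mm in diameter go right through the strip along x, at y = -40, -20, 0, +20, +40 mm from this point. Which one is best depends on where the column is clamped. Axes as the carrier's.
- strip_top (a point): Middle of the strip's top edge (carrier z 165 mm). The strip is rigid plastic, 9 mm thick (x), 120 mm long (y), z 41 to 165 mm. The 23 mm above the holes are plain: grip here from above, across the 9 mm; a grip near the balance point does not turn in the fingers. Axes as the carrier's.
- column_mid (a point): Middle of the column's steel tube (13 mm in diameter, 150 mm long), a thin yellow ring, at times hidden in a clamp; carrier x 0, z 23 mm, y -45 to +45 mm: clamped there, it does not slip. The column weighs 310 g with its dark end fittings (24 mm diameter, 22 mm long) and, beyond the +y one, a red guard 30 mm long; alone it balances 6 mm from here towards the red guard.
- stand: Lab stand, fixed. Grey base plate 200 x 120 x 12 mm (x -80 to +120 mm), steel upright 12 mm thick, 300 mm high, at x = +100 mm. A blue boss head (34 x 30 x 30 mm) on it holds a level rod that points to the stand's -x at y = 0, with a brass stop collar, 22 mm in diameter, front face at x = 0, back at x = +8 mm. Origin: on the bench straight below the collar's front face; z up.
- rod_foot (a point): Point on top of the base plate (z = 12 mm) straight below the centre of the rod's free end, a ball 10 mm in diameter; stand x = -45 mm, y = 0. Rod: steel, 7 mm in diameter, rigid, from the ball to the boss. The rod's axis lies 210 to 240 mm above the bench; this height is NOT measured: find it by touch or by sight. Axes as the stand's.
- solvent_bottle: Bystander: dark amber bottle with orange cap, 90 mm in diameter, 190 mm high, loose. Origin: centre of its underside.
- media_bottle: Bystander: clear bottle with blue cap, 66 mm in diameter, 130 mm high, loose. Origin: centre of its underside.
- wrench: Bystander: open-ended wrench 150 mm long lying on the bench, loose. Origin: underside, near its middle.
- vial_rack: Bystander: blue rack with small vials, 100 x 160 x 30 mm (50 mm high with the vials), loose. Origin: centre of its underside.

How it is judged:
On the way, in this order (a step that is already met when the one before it is completed fails the run):
1. the carrier is lifted clear of the bench (height (world z) of carrier above 0.03 m and angle between carrier's own z axis and vertical below 0.4 rad), for 0.2 s.
2. the carrier hangs on the rod of the stand, clear of the bench (contact force between carrier and stand above 2 N and height (world z) of carrier between 0.055 and 0.12 m and x of carrier in the frame of stand above -0.045 m and y of carrier in the frame of stand between -0.06 and 0.06 m), for 0.2 s.
At the end, for the whole second after the job is handed in: The carrier hangs by a hole on the rod, foot 55 to 120 mm above the bench, released, still (0.25 rad/s, 0.03 m/s), within 0.125 rad of upright, its origin at most 15 mm in front of the collar face along the rod and within 60 mm to either side of it (contact force between carrier and stand above 2 N and height (world z) of carrier between 0.055 and 0.12 m and angle between carrier's own z axis and vertical below 0.125 rad and x of carrier in the frame of stand between -0.015 and 0.01 m and y of carrier in the frame of stand between -0.06 and 0.06 m and angular speed of carrier below 0.25 rad/s and linear speed of carrier below 0.03 m/s and contact force between carrier and the arm below 0.1 N and contact force between carrier and the fingers below 0.1 N); the robot touches nothing.
It fails at once if the stand is pushed with more than 25 N (contact force between stand and anything else above 25 N).
It fails at once if the carrier is tipped over (angle between carrier's own z axis and vertical above 0.6 rad).
It fails at once if a bystander is moved more than 30 mm (distance of any of solvent_bottle, media_bottle, wrench, vial_rack from where it was at the start of the episode above 0.03 m).
It also fails if it takes over 72 s, if anything falls off the work surface, if the arm or the gripper's body presses on something with over 40 N, if the wrist force passes 120 N, or if a joint passes its speed limit or range.

## Working session

There is one attempt and no reset: what is moved stays moved. The work goes in short steps, Python scripts to look and compute and a tool call to move; the robot and the scene stay as the last step left them, time stands still between calls to the robot, and variables do not carry over. Pictures are saved under pics/ and viewed, at most 10 in all, crops included, and the job is handed in when it is done.

Besides the shell and the picture viewer there is one more tool, called after "Call:" by a JSON object that holds its "name" and its "arguments". drive_tool: Moves the arm, as the interface text tells. Its arguments: {"type":"object","properties":{"increments":{"type":"array"}},"required":["increments"]}

```bash
mkdir -p pics; cat > h.py <<'E'
import numpy as np,cv2,pickle
from workcell import *
def ray(c,u,v):
    K=c["K"];d=np.array([(u-K[0,2])/K[0,0],(v-K[1,2])/K[1,1]]);s=d.copy()
    for _ in range(20): s=d/(1+c["k1"]*(s@s))
    R=c["view"][:3,:3];t=c["view"][:3,3]
    w=R.T@np.array([s[0],s[1],1]);return -R.T@t,w/np.linalg.norm(w)
def proj(c,P):
    p=c["view"][:3,:3]@np.asarray(P,float)+c["view"][:3,3];s=p[:2]/p[2];s=s*(1+c["k1"]*(s@s))
    return c["K"][:2,:2]@s+c["K"][:2,2]
def onz(c,u,v,z):
    o,w=ray(c,u,v);return o+w*(z-o[2])/w[2]
def tri(l):
    A=np.zeros((3,3));b=np.zeros(3)
    for c,u,v in l:
        o,w=ray(c,u,v);M=np.eye(3)-np.outer(w,w);A+=M;b+=M@o
    X=np.linalg.solve(A,b);return X,[np.linalg.norm((np.eye(3)-np.outer(r[1],r[1]))@(X-r[0])) for r in [ray(*q) for q in l]]
E
python3 - <<'E'
from h import *
o=get_obs();print(o["clock"],o["eef_pos"],o["tool_rot"],o["ft_force"])
C={}
for n in("scene","top"):
    c=camera(n);C[n]=c;cv2.imwrite(f"pics/{n}0.png",c["image"][:,:,::-1])
    print(n,c["K"].tolist(),c["k1"],(-c["view"][:3,:3].T@c["view"][:3,3]).round(3))
    for q in("carrier","hole_mid","strip_top","column_mid","stand","rod_foot","solvent_bottle","media_bottle","wrench","vial_rack"):
        for r in silhouettes(q,c)[:2]:
            ys,xs=np.nonzero(r["region"]);print(n,q,round(r["conf"],2),r["bbox"],xs.mean().round(1),ys.mean().round(1),len(xs))
pickle.dump(C,open("c0.pkl","wb"))
E
```

```text
0.0 [ 0.21937099 -0.44860677  0.23041509] [ 9.74253617e-01  2.25452455e-01 -2.32021351e-04 -1.01343096e-03] [-0.13942087 -0.07432049 -0.24842474]
scene [[393.8211768270396, 0.0, 315.1600685810286], [0.0, 393.8211768270396, 199.92680879930134], [0.0, 0.0, 1.0]] -0.02224764804225575 [ 0.95  -0.695  1.328]
scene carrier 0.69 [270.7, 213.3, 299.4, 271.0] 284.4 239.1 746
scene hole_mid 0.64 [270.2, 214.0, 301.2, 271.5] 284.2 238.8 791
scene strip_top 0.97 [272.2, 210.2, 300.9, 267.3] 284.4 239.6 777
scene strip_top 0.44 [331.2, 94.6, 345.1, 126.9] 337.7 109.1 355
scene column_mid 0.7 [270.0, 213.2, 300.8, 269.7] 284.7 244.2 119
scene stand 0.69 [303.7, 125.8, 359.2, 186.9] 333.9 164.2 1342
scene rod_foot 0.85 [306.3, 124.5, 360.6, 188.2] 334.7 163.3 1435
scene rod_foot 0.59 [259.7, 192.8, 294.1, 213.4] 276.5 201.0 204
scene solvent_bottle 0.73 [339.6, 195.9, 367.3, 234.9] 351.9 217.1 797
scene media_bottle 0.7 [330.8, 96.0, 345.9, 124.3] 337.6 109.2 331
scene wrench 0.74 [261.9, 193.7, 293.5, 210.1] 275.4 200.5 139
scene wrench 0.73 [304.3, 124.0, 360.3, 186.6] 334.5 163.7 1404
scene vial_rack 0.96 [178.2, 293.6, 236.6, 352.3] 206.6 324.3 1741
top [[367.9689624762267, 0.0, 318.1139249571068], [0.0, 367.9689624762267, 198.89383543061496], [0.0, 0.0, 1.0]] -0.04990477233887171 [ 0.394 -0.034  1.441]
top carrier 0.61 [326.6, 197.9, 386.3, 210.6] 360.6 206.0 496
top hole_mid 0.76 [330.5, 200.0, 387.9, 216.3] 359.6 205.9 566
top hole_mid 0.63 [304.4, 144.1, 329.8, 175.2] 313.6 158.3 605
top strip_top 0.94 [332.0, 198.1, 385.6, 213.0] 360.3 206.0 479
top column_mid 0.44 [329.1, 201.4, 388.6, 213.0] 351.0 207.3 107
top rod_foot 0.92 [231.9, 170.1, 277.1, 234.7] 258.8 204.7 1757
top media_bottle 0.73 [169.2, 226.0, 194.9, 245.2] 182.9 234.9 331
top wrench 0.44 [316.7, 224.2, 325.6, 255.7] 321.5 239.2 141
top vial_rack 0.55 [434.8, 211.3, 483.3, 244.5] 456.3 228.0 1103
```

View pics/scene0.png

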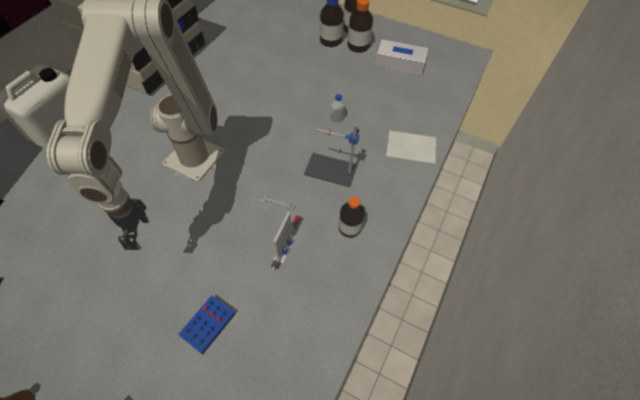

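View pics/top0.png

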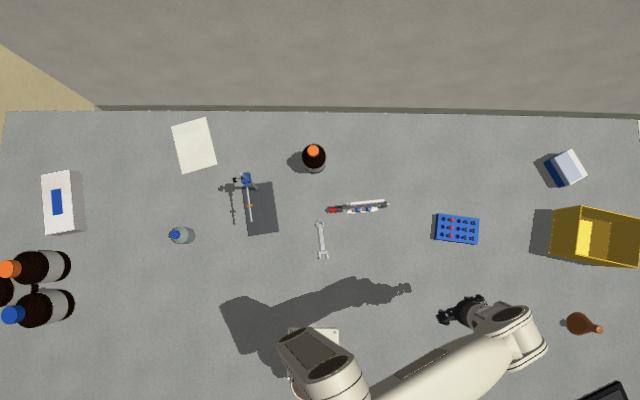

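```bash
python3 - <<'E'
from h import *
C=pickle.load(open("c0.pkl","rb"))
def cr(n,x0,y0,x1,y1,s): return cv2.resize(C[n]["image"][y0:y1,x0:x1,::-1],None,fx=s,fy=s,interpolation=cv2.INTER_CUBIC)
a=cr("scene",262,205,312,275,8);b=cr("top",322,190,392,222,8)
im=np.zeros((600,800,3),np.uint8)
im[:560,:390]=a[:560,:390];im[:256,400:800]=cv2.resize(b,(400,183))[:183,:].copy() if 0 else 0
b=cv2.resize(b,(400,183));im[:183,400:]=b
d=cr("scene",300,118,364,190,5);im[190:190+360,400:720]=d
cv2.imwrite("pics/crop1.png",im)
d=cr("top",225,160,285,240,7);cv2.imwrite("pics/crop2.png",d)
E
```

```text
(no output)
```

View pics/crop1.png

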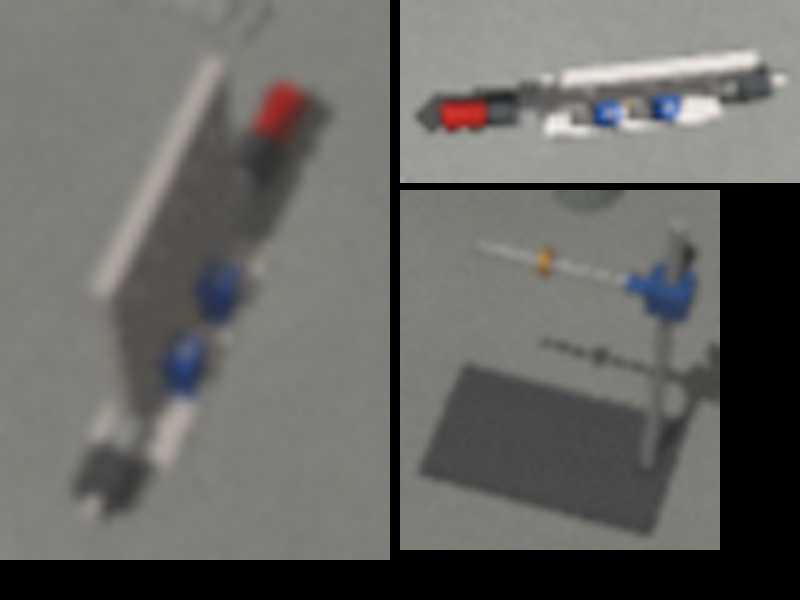

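View pics/crop2.png

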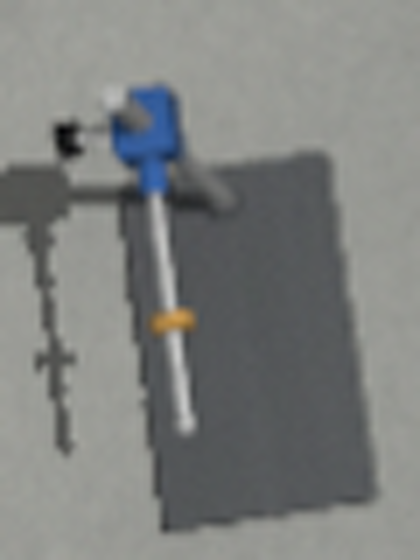

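The scene picture shows the carrier around (284,240), red guard towards world +y, its strip nearly parallel to world y. The stand sits around (335,160), with the ball end nearer the robot. In the top picture the rod runs from the ball at about (251,220) to the boss at (247,178). Next I'll measure from both views.

```bash
cat > m.py <<'E'
from h import *
C=pickle.load(open("c0.pkl","rb"));S,T=C["scene"],C["top"]
def sc(x,y,x0=262,y0=205,s=8): return ((x+.5)/s-.5+x0,(y+.5)/s-.5+y0)
f=5.714
tp=lambda x,y: sc(x-400,y,322,190,f)
far=tri([(S,*sc(218,60)),(T,*tp(562,77))]);near=tri([(S,*sc(103,287)),(T,*tp(761,60))])
print("strip far/near",far,near,np.linalg.norm(far[0]-near[0]))
m=(far[0]+near[0])/2;d=far[0]-near[0];print("mid",m,"yaw deg",np.degrees(np.arctan2(-d[0],d[1])))
def mask(c,box,lo):
    x0,y0,x1,y1=box;h=cv2.cvtColor(c["image"][y0:y1,x0:x1],cv2.COLOR_RGB2HSV).astype(int)
    if lo=="red": k=((h[...,0]<8)|(h[...,0]>172))&(h[...,1]>130)&(h[...,2]>60)
    elif lo=="blue": k=(h[...,0]>100)&(h[...,0]<130)&(h[...,1]>110)
    else: k=(h[...,0]>10)&(h[...,0]<28)&(h[...,1]>120)
    ys,xs=np.nonzero(k);return xs+x0,ys+y0
bs,bt=(262,205,312,275),(322,190,392,222)
r=[mask(S,bs,"red"),mask(T,bt,"red")]
print("red",len(r[0][0]),len(r[1][0]));R=tri([(S,r[0][0].mean(),r[0][1].mean()),(T,r[1][0].mean(),r[1][1].mean())]);print(R)
yv=d/np.linalg.norm(d);print("red along y",(R[0]-m)@yv,"-> c",(R[0]-m)@yv-112)
# stand
cs=mask(S,(300,118,364,170),"y");ct=mask(T,(225,160,285,240),"y")
print("collar",tri([(S,cs[0].mean(),cs[1].mean()),(T,ct[0].mean(),ct[1].mean())]),len(cs[0]),len(ct[0]))
st=lambda x,y: sc(x-400,y-190,300,118,5)
t2=lambda x,y: sc(x,y,225,160,7)
print("ball",tri([(S,*st(481,244)),(T,*t2(187,426))]))
cor=[onz(S,*st(*p),.012) for p in((467,363),(421,472),(650,532))]+[onz(S,*st(645,415),.012)]
print("corners S",np.array(cor[:3]).round(4))
print("corners T",np.array([onz(T,*t2(*p),.012) for p in((163,530),(375,500),(330,152))]).round(4))
E
python3 m.py
```

```text
strip far/near (array([ 0.55244003, -0.12385105,  0.16339519]), [np.float64(3.273171030818488e-05), np.float64(3.2731710308156865e-05)]) (array([ 0.56570535, -0.24351135,  0.16893214]), [np.float64(0.0018547174581215703), np.float64(0.0018547174581217405)]) 0.12052059361147972
mid [ 0.55907269 -0.1836812   0.16616366] yaw deg 6.325872103743243
red 22 35
(array([ 0.54365283, -0.06591347,  0.0236579 ]), [np.float64(0.0005103522183377759), np.float64(0.0005103522183379171)])
red along y 0.12517129064773383 -> c -111.87482870935227
collar (array([0.5300722 , 0.21483543, 0.23069793]), [np.float64(0.00047595211310645023), np.float64(0.000475952113106215)]) 5 14
ball (array([0.48078664, 0.20669133, 0.22902301]), [np.float64(4.4006168583888865e-05), np.float64(4.4006168584049144e-05)])
corners S [[0.4419 0.2581 0.012 ]
 [0.4633 0.138  0.012 ]
 [0.6558 0.1736 0.012 ]]
corners T [[0.4382 0.2607 0.012 ]
 [0.4571 0.1431 0.012 ]
 [0.6527 0.1751 0.012 ]]
```

Call:
{"name": "drive_tool", "arguments": {"increments": [[[14, 32.9, 3], [0, 0, 3.67], 0], [[14, 32.9, 3], [0, 0, 3.67], 0], [[14, 32.9, 3], [0, 0, 3.67], 0], [[14, 32.9, 3], [0, 0, 3.67], 0], [[14, 32.9, 3], [0, 0, 3.67], 0], [[14, 32.9, 3], [0, 0, 3.67], 0], [[14, 32.9, 3], [0, 0, 3.67], 0], [[14, 32.9, 3], [0, 0, 3.67], 0]]}}

```text
clock: 1.77
eef_pos: [0.3319, -0.1844, 0.2557]
tool_rot: [0.885, 0.466, 0.0, 0.0]
ft_force: [0.5, 0.1, -1.1]
grip_width: -0.0001
grasp_force: 0.0
```

Call:
{"name": "drive_tool", "arguments": {"increments": [[[14, 32.9, 3], [0, 0, 3.67], 0], [[14, 32.9, 3], [0, 0, 3.67], 0], [[14, 32.9, 3], [0, 0, 3.67], 0], [[14, 32.9, 3], [0, 0, 3.67], 0], [[14, 32.9, 3], [0, 0, 3.67], 0], [[14, 32.9, 3], [0, 0, 3.67], 0], [[14, 32.9, 3], [0, 0, 3.67], 0], [[14, 32.9, 3], [0, 0, 3.67], 0]]}}

```text
clock: 2.43
eef_pos: [0.444, 0.0791, 0.2797]
tool_rot: [0.737, 0.675, 0.0, 0.0]
ft_force: [1.0, -1.1, 0.4]
grip_width: -0.0003
grasp_force: 0.0
```

Call:
{"name": "drive_tool", "arguments": {"increments": [[[14, 32.9, 3], [0, 0, 3.67], 0], [[14, 32.9, 3], [0, 0, 3.67], 0], [[14, 32.9, 3], [0, 0, 3.67], 0], [[14, 32.9, 3], [0, 0, 3.67], 0], [[0, 0, 0], [0, 0, 0], 0], [[0, 0, 0], [0, 0, 0], 0], [[0, 0, 0], [0, 0, 0], 0]]}}

```text
clock: 3.02
eef_pos: [0.4992, 0.2086, 0.2909]
tool_rot: [0.646, 0.763, -0.001, -0.0]
ft_force: [-0.1, 0.2, -0.4]
grip_width: 0.0001
grasp_force: 0.0
```

Call:
{"name": "drive_tool", "arguments": {"increments": [[[0, 1, -20], [0, 0, 0], 0], [[0, 0, -20], [0, 0, 0], 0], [[0, 0, -6], [0, 0, 0], 0], [[0, 0, -2], [0, 0, 0], 0], [[0, 0, -1], [0, 0, 0], 0], [[0, 0, -1], [0, 0, 0], 0], [[0, 0, 0], [0, 0, 0], 0], [[0, 0, 0], [0, 0, 0], 0]]}}

```text
clock: 3.68
eef_pos: [0.5001, 0.2099, 0.2423]
tool_rot: [0.647, 0.763, 0.001, 0.0]
ft_force: [0.6, -0.0, -0.6]
grip_width: -0.0001
grasp_force: 0.0
```

Call:
{"name": "drive_tool", "arguments": {"increments": [[[0, 0, -1], [0, 0, 0], 0], [[0, 0, -1], [0, 0, 0], 0], [[0, 0, 0], [0, 0, 0], 0]]}}

```text
clock: 3.93
eef_pos: [0.4996, 0.2099, 0.2393]
tool_rot: [0.646, 0.763, -0.0, -0.0]
ft_force: [0.4, -1.0, 0.4]
grip_width: -0.0001
grasp_force: 0.0
```

Call:
{"name": "drive_tool", "arguments": {"increments": [[[0, 0, -1], [0, 0, 0], 0], [[0, 0, -1], [0, 0, 0], 0], [[0, 0, 0], [0, 0, 0], 0]]}}

```text
clock: 4.18
eef_pos: [0.4995, 0.2098, 0.237]
tool_rot: [0.646, 0.763, -0.0, -0.0]
ft_force: [0.2, 0.3, 0.0]
grip_width: 0.0002
grasp_force: 0.0
```

Call:
{"name": "drive_tool", "arguments": {"increments": [[[0, 0, -1], [0, 0, 0], 0], [[0, 0, -1], [0, 0, 0], 0], [[0, 0, 0], [0, 0, 0], 0]]}}

```text
clock: 4.43
eef_pos: [0.4995, 0.2098, 0.235]
tool_rot: [0.646, 0.763, -0.0, -0.0]
ft_force: [0.0, -0.1, 0.0]
grip_width: -0.0001
grasp_force: 0.0
```

Call:
{"name": "drive_tool", "arguments": {"increments": [[[0, 0, -1], [0, 0, 0], 0], [[0, 0, 0], [0, 0, 0], 0]]}}

```text
clock: 4.6
eef_pos: [0.4996, 0.2098, 0.2341]
tool_rot: [0.646, 0.763, -0.0, -0.0]
ft_force: [-0.3, 0.1, 0.7]
grip_width: -0.0003
grasp_force: 0.0
```

Call:
{"name": "drive_tool", "arguments": {"increments": [[[0, 0, -1], [0, 0, 0], 0], [[0, 0, 0], [0, 0, 0], 0]]}}

```text
clock: 4.77
eef_pos: [0.4996, 0.2098, 0.2332]
tool_rot: [0.646, 0.763, -0.0, -0.0]
ft_force: [0.5, -1.1, -0.7]
grip_width: -0.0
grasp_force: 0.0
```

Call:
{"name": "drive_tool", "arguments": {"increments": [[[0, 0, -1], [0, 0, 0], 0], [[0, 0, 0], [0, 0, 0], 0]]}}

```text
clock: 4.93
eef_pos: [0.4996, 0.2098, 0.2321]
tool_rot: [0.646, 0.763, -0.0, -0.0]
ft_force: [-0.9, -0.1, 0.2]
grip_width: 0.0003
grasp_force: 0.0
```

Call:
{"name": "drive_tool", "arguments": {"increments": [[[0, 0, -1], [0, 0, 0], 0], [[0, 0, 0], [0, 0, 0], 0]]}}

```text
clock: 5.1
eef_pos: [0.4997, 0.2099, 0.2315]
tool_rot: [0.646, 0.763, 0.0, 0.0]
ft_force: [0.1, -0.6, 0.4]
grip_width: 0.0
grasp_force: 0.2
```

Call:
{"name": "drive_tool", "arguments": {"increments": [[[0, 0, -1], [0, 0, 0], 0], [[0, 0, 0], [0, 0, 0], 0]]}}

```text
clock: 5.27
eef_pos: [0.4998, 0.2099, 0.2313]
tool_rot: [0.646, 0.763, 0.001, 0.0]
ft_force: [-1.5, 0.5, 5.5]
grip_width: 0.0004
grasp_force: 2.3
```

Call:
{"name": "drive_tool", "arguments": {"increments": [[[0, 0, 9], [0, 0, 0], 0], [[-4.1, 24.7, 0], [0, 0, 0], 0], [[0, 0, -10], [0, 0, 0], 0], [[0, 0, -7.7], [0, 0, 0], 0], [[0.7, -4, 0], [0, 0, 0], 0], [[0.3, -2, 0], [0, 0, 0], 0], [[0, 0, 0], [0, 0, 0], 0], [[0, 0, 0], [0, 0, 0], 0]]}}

```text
clock: 5.93
eef_pos: [0.4968, 0.2279, 0.2218]
tool_rot: [0.647, 0.763, 0.0, 0.0]
ft_force: [-0.2, 0.3, 0.8]
grip_width: -0.0002
grasp_force: 0.0
```

Call:
{"name": "drive_tool", "arguments": {"increments": [[[0.17, -1, 0], [0, 0, 0], 0], [[0, 0, 0], [0, 0, 0], 0]]}}

```text
clock: 6.1
eef_pos: [0.497, 0.2272, 0.222]
tool_rot: [0.647, 0.763, 0.0, 0.0]
ft_force: [0.5, -0.4, -0.4]
grip_width: -0.0001
grasp_force: 0.0
```

Call:
{"name": "drive_tool", "arguments": {"increments": [[[0.17, -1, 0], [0, 0, 0], 0], [[0, 0, 0], [0, 0, 0], 0]]}}

```text
clock: 6.27
eef_pos: [0.497, 0.2264, 0.2218]
tool_rot: [0.646, 0.763, 0.0, 0.0]
ft_force: [0.1, -0.7, 0.2]
grip_width: 0.0001
grasp_force: 0.0
```

Call:
{"name": "drive_tool", "arguments": {"increments": [[[0.17, -1, 0], [0, 0, 0], 0], [[0, 0, 0], [0, 0, 0], 0]]}}

```text
clock: 6.43
eef_pos: [0.4971, 0.2254, 0.2217]
tool_rot: [0.646, 0.763, 0.0, 0.0]
ft_force: [-1.1, 0.4, -0.5]
grip_width: -0.0002
grasp_force: 0.0
```

Call:
{"name": "drive_tool", "arguments": {"increments": [[[0.17, -1, 0], [0, 0, 0], 0], [[0, 0, 0], [0, 0, 0], 0]]}}

```text
clock: 6.6
eef_pos: [0.4972, 0.2244, 0.2216]
tool_rot: [0.646, 0.763, -0.0, -0.0]
ft_force: [-0.9, -0.0, -0.1]
grip_width: -0.0001
grasp_force: 0.0
```

Call:
{"name": "drive_tool", "arguments": {"increments": [[[0.17, -1, 0], [0, 0, 0], 0], [[0, 0, 0], [0, 0, 0], 0]]}}

```text
clock: 6.77
eef_pos: [0.4973, 0.2239, 0.2216]
tool_rot: [0.646, 0.763, 0.0, -0.0]
ft_force: [-0.9, 1.8, 0.1]
grip_width: -0.0001
grasp_force: 0.8
```

Call:
{"name": "drive_tool", "arguments": {"increments": [[[0.17, -1, 0], [0, 0, 0], 0], [[0, 0, 0], [0, 0, 0], 0]]}}

```text
clock: 6.93
eef_pos: [0.4974, 0.2238, 0.2217]
tool_rot: [0.646, 0.763, 0.001, -0.001]
ft_force: [-1.2, 4.9, 0.3]
grip_width: 0.0001
grasp_force: 2.6
```

Call:
{"name": "drive_tool", "arguments": {"increments": [[[-0.8, 5, 0], [0, 0, 0], 0], [[0, 0, 35], [0, 0, 0], 0], [[0, 0, 33], [0, 0, 0], 0.4], [[6.2, -40.5, 0], [0, 0, 0], 0.4], [[6.2, -40.5, 0], [0, 0, 0], 0.4], [[6.2, -40.5, 0], [0, 0, -3.2], 0.4], [[6.2, -40.5, 0], [0, 0, 0], 0.4], [[6.2, -40.5, 0], [0, 0, 0], 0.4]]}}

```text
clock: 7.6
eef_pos: [0.5276, 0.0229, 0.2898]
tool_rot: [0.667, 0.745, -0.001, 0.001]
ft_force: [0.8, 1.1, 0.5]
grip_width: 0.0342
grasp_force: 0.0
```

Call:
{"name": "drive_tool", "arguments": {"increments": [[[6.2, -40.5, 0], [0, 0, 0], 0.4], [[6.2, -40.5, 0], [0, 0, 0], 0.4], [[6.2, -40.5, 0], [0, 0, 0], 0.4], [[6.2, -40.5, 0], [0, 0, 0], 0.4], [[6.2, -40.5, 0], [0, 0, 0], 0.4], [[0, 0, -40], [0, 0, 0], 0.4], [[0, 0, -40], [0, 0, 0], 0.4], [[0, 0, 0], [0, 0, 0], 0.4]]}}

```text
clock: 8.27
eef_pos: [0.551, -0.1768, 0.199]
tool_rot: [0.668, 0.744, -0.005, -0.01]
ft_force: [-1.9, 0.1, -2.9]
grip_width: 0.034
grasp_force: 0.0
```

```bash
python3 - <<'E'
from h import *
C=pickle.load(open("c0.pkl","rb"));T=C["top"];S=C["scene"]
yaw=np.radians(6.3)
# fit strip top rectangle in both views: search mid (x,y), yaw, z=.165 maximising contrast along the ends
def bright(c,P):
    uv=np.array([proj(c,p) for p in P],np.float32)
    g=c["image"].astype(np.float32).min(2)
    return cv2.remap(g,uv[:,0].reshape(-1,1),uv[:,1].reshape(-1,1),cv2.INTER_LINEAR).ravel()
for n,c in(("top",T),("scene",S)):
    best=[]
    for dx in np.arange(-8,8.1,1):
      for a in np.radians(np.arange(2,11,.5)):
        s=np.linspace(-.055,.055,40);P=[[.559+dx/1000-np.sin(a)*t,-.1837+np.cos(a)*t,.165] for t in s]
        best.append((bright(c,P).mean(),dx,np.degrees(a)))
    b=max(best);print(n,"best dx,yaw",b)
    a=np.radians(b[2]);s=np.arange(-.085,.085,.002)
    p=bright(c,[[.559+b[1]/1000-np.sin(a)*t,-.1837+np.cos(a)*t,.165] for t in s])
    print([(int(round(t*1000)),int(v)) for t,v in zip(s,p) if abs(abs(t)-.06)<.016])
E
```

```text
top best dx,yaw (np.float32(219.05722), np.float64(0.0), np.float64(7.0))
[(-75, 151), (-73, 150), (-71, 151), (-69, 151), (-67, 151), (-65, 150), (-63, 149), (-61, 166), (-59, 184), (-57, 203), (-55, 216), (-53, 220), (-51, 221), (-49, 222), (-47, 223), (-45, 222), (45, 219), (47, 219), (49, 220), (51, 221), (53, 221), (55, 218), (57, 214), (59, 193), (61, 174), (63, 156), (65, 157), (67, 169), (69, 173), (71, 175), (73, 158), (75, 141)]
scene best dx,yaw (np.float32(154.37517), np.float64(-1.0), np.float64(7.0))
[(-75, 121), (-73, 119), (-71, 118), (-69, 118), (-67, 118), (-65, 121), (-63, 126), (-61, 135), (-59, 143), (-57, 149), (-55, 152), (-53, 155), (-51, 157), (-49, 155), (-47, 154), (-45, 154), (45, 151), (47, 152), (49, 154), (51, 152), (53, 152), (55, 151), (57, 147), (59, 140), (61, 132), (63, 126), (65, 121), (67, 117), (69, 119), (71, 121), (73, 122), (75, 122)]
```

Call:
{"name": "drive_tool", "arguments": {"increments": [[[0, 0, 0], [0, 0, 0.4], 0.4], [[0, 0, 0], [0, 0, 0], 0.4], [[0, 0, 0], [0, 0, 0], 0.4]]}}

```text
clock: 8.52
eef_pos: [0.5613, -0.1777, 0.2136]
tool_rot: [0.664, 0.747, 0.001, 0.003]
ft_force: [0.1, -1.0, -0.3]
grip_width: 0.0339
grasp_force: 0.0
```

Call:
{"name": "drive_tool", "arguments": {"increments": [[[0, 1, 0], [0, 0, 0], 0.4], [[0, 0, 0], [0, 0, 0], 0.4], [[0, 0, 0], [0, 0, 0], 0.4], [[0, 0, 0], [0, 0, 0], 0.4]]}}

```text
clock: 8.85
eef_pos: [0.5593, -0.1764, 0.2107]
tool_rot: [0.665, 0.747, 0.0, 0.001]
ft_force: [-0.6, 0.7, 0.6]
grip_width: 0.0341
grasp_force: 0.0
```

```bash
python3 -c "
from workcell import *
o=get_obs();print({k:o[k] for k in('eef_pos','tool_rot','ft_force','ft_torque','joint_pos')})"
```

```text
{'eef_pos': array([ 0.55934143, -0.17636754,  0.21069355]), 'tool_rot': array([6.64674817e-01, 7.47132164e-01, 3.46003152e-04, 8.92755864e-04]), 'ft_force': array([-0.59783695,  0.66415108,  0.62833518]), 'ft_torque': array([ 0.02844611,  0.00244963, -0.06936381]), 'joint_pos': array([-3.05393982e-01,  4.20897538e-01,  2.06769967e-01,  1.35475641e+00,
       -9.93817507e-05,  1.14872372e+00])}
```

Call:
{"name": "drive_tool", "arguments": {"increments": [[[-1, 0.8, -15], [0, 0, 0], 0.4], [[0, 0, -15], [0, 0, 0], 0.4], [[0, 0, -15], [0, 0, 0], 0.4], [[0, 0, -10], [0, 0, 0], 0.4], [[0, 0, -7], [0, 0, 0], 0.4], [[0, 0, -2], [0, 0, 0], 0.4], [[0, 0, 0], [0, 0, 0], 0.4], [[0, 0, 0], [0, 0, 0], 0.4]]}}

```text
clock: 9.52
eef_pos: [0.5582, -0.1758, 0.1463]
tool_rot: [0.665, 0.747, 0.0, 0.001]
ft_force: [0.7, 0.3, 0.3]
grip_width: 0.0341
grasp_force: 0.0
```

Call:
{"name": "drive_tool", "arguments": {"increments": [[[0, 0, 0], [0, 0, 0], 0], [[0, 0, 0], [0, 0, 0], 0], [[0, 0, 0], [0, 0, 0], 0], [[0, 0, 0], [0, 0, 0], 0], [[0, 0, 0], [0, 0, 0], 0]]}}

```text
clock: 9.93
eef_pos: [0.5583, -0.1759, 0.1466]
tool_rot: [0.665, 0.747, 0.0, 0.001]
ft_force: [-0.8, 0.2, 4.0]
grip_width: 0.0078
grasp_force: 60.4
```

Call:
{"name": "drive_tool", "arguments": {"increments": [[[0, 0, 3], [0, 0, 0], 0], [[0, 0, 8], [0, 0, 0], 0], [[0, 0, 12], [0, 0, 0], 0], [[0, 0, 15], [0, 0, 0], 0], [[0, 0, 15], [0, 0, 0], 0], [[0, 0, 7], [0, 0, 0], 0], [[0, 0, 0], [0, 0, 0], 0], [[0, 0, 0], [0, 0, 0], 0]]}}

```text
clock: 10.6
eef_pos: [0.5577, -0.1756, 0.2053]
tool_rot: [0.665, 0.747, -0.0, -0.0]
ft_force: [0.6, -1.2, -4.6]
grip_width: 0.0075
grasp_force: 59.3
```

Call:
{"name": "drive_tool", "arguments": {"increments": [[[0, 0, 0], [0, 0, 0], 0], [[0, 0, 0], [0, 0, 0], 0], [[0, 0, 0], [0, 0, 0], 0]]}}

```text
clock: 10.85
eef_pos: [0.5571, -0.1755, 0.2044]
tool_rot: [0.665, 0.747, -0.0, -0.001]
ft_force: [0.3, -0.6, -4.7]
grip_width: 0.0072
grasp_force: 59.3
```

```bash
python3 - <<'E'
from h import *
T=[]
C={}
for n in("scene","top","scene","top"):
    c=camera(n);C[n]=c;o=get_obs();T.append(np.r_[o["ft_force"],o["ft_torque"]])
print(np.round(T,3));print(o["eef_pos"],o["tool_rot"])
pickle.dump(C,open("c1.pkl","wb"))
c=C["scene"];u=proj(c,[.556,-.17,.14]).astype(int);print(u)
im=cv2.resize(c["image"][u[1]-45:u[1]+45,u[0]-40:u[0]+40,::-1],None,fx=6.5,fy=6.5,interpolation=cv2.INTER_CUBIC)
cv2.imwrite("pics/lift.png",im)
E
```

```text
[[ 3.750e-01  4.260e-01 -5.664e+00  8.500e-02  9.000e-03 -1.000e-03]
 [-5.940e-01 -2.250e-01 -4.817e+00 -2.200e-02 -8.000e-03  1.600e-02]
 [ 1.950e-01 -6.700e-02 -4.656e+00 -1.000e-02 -3.100e-02 -8.000e-03]
 [ 3.420e-01 -2.450e-01 -5.180e+00 -1.000e-02  2.500e-02  4.000e-03]]
[ 0.55761102 -0.17563003  0.20524678] [ 6.64853752e-01  7.46973486e-01 -1.38792608e-04 -2.82200894e-04]
[283 226]
```

View pics/lift.png

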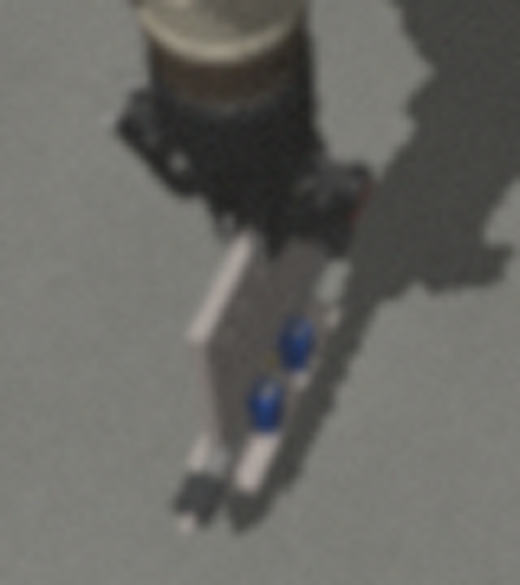

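The carrier hangs level from the gripper with its near end fitting at about (200,495) in the crop. I need the column offset more precisely, because the middle hole and the +20 hole come out close.

```bash
python3 - <<'E'
from h import *
C=pickle.load(open("c0.pkl","rb"));a=np.radians(6.8);O=np.array([.559,-.1835,0]);X=np.array([np.cos(a),np.sin(a),0]);Y=np.array([-np.sin(a),np.cos(a),0])
for n in("top","scene"):
    c=C[n];im=c["image"].astype(np.float32)
    for dx in(0,4):
      s=np.arange(60,150,2.5);L=[]
      for lo in(60,-112):
        s=np.arange(lo,lo+82,3.);uv=np.array([proj(c,O+Y*t/1000+X*dx/1000+[0,0,.023+.006]) for t in s],np.float32)
        v=np.array([cv2.remap(im,u.reshape(1,1,2),None,cv2.INTER_LINEAR).ravel() for u in uv])
        print(n,dx,lo,"red-g:",[(int(t),int(q[0]-q[1]) if lo>0 else int(q.mean())) for t,q in zip(s,v)])
E
```

```text
top 0 60 red-g: [(60, 1), (63, 0), (66, -1), (69, -1), (72, 0), (75, 0), (78, -1), (81, -1), (84, -2), (87, -2), (90, -2), (93, -2), (96, -2), (99, 16), (102, 57), (105, 115), (108, 140), (111, 145), (114, 147), (117, 148), (120, 149), (123, 150), (126, 151), (129, 135), (132, 92), (135, 27), (138, 5), (141, -1)]
top 0 -112 red-g: [(-112, 153), (-109, 152), (-106, 152), (-103, 166), (-100, 186), (-97, 199), (-94, 178), (-91, 136), (-88, 103), (-85, 88), (-82, 89), (-79, 90), (-76, 89), (-73, 87), (-70, 86), (-67, 112), (-64, 121), (-61, 116), (-58, 108), (-55, 112), (-52, 112), (-49, 106), (-46, 99), (-43, 99), (-40, 98), (-37, 99), (-34, 99), (-31, 101)]
top 4 60 red-g: [(60, 2), (63, 0), (66, -1), (69, -1), (72, 0), (75, 0), (78, 0), (81, 0), (84, -1), (87, -1), (90, -1), (93, -1), (96, 0), (99, 8), (102, 39), (105, 78), (108, 100), (111, 105), (114, 112), (117, 117), (120, 125), (123, 126), (126, 128), (129, 109), (132, 72), (135, 20), (138, 4), (141, 0)]
top 4 -112 red-g: [(-112, 154), (-109, 153), (-106, 150), (-103, 150), (-100, 155), (-97, 161), (-94, 152), (-91, 122), (-88, 9
[... 821 characters left out ...]
 (-43, 81), (-40, 80), (-37, 79), (-34, 80), (-31, 78)]
scene 4 60 red-g: [(60, 0), (63, 0), (66, 0), (69, 0), (72, 1), (75, 0), (78, 0), (81, 0), (84, 0), (87, 0), (90, -1), (93, 0), (96, 4), (99, 17), (102, 35), (105, 50), (108, 60), (111, 67), (114, 74), (117, 81), (120, 87), (123, 91), (126, 79), (129, 59), (132, 30), (135, 10), (138, 0), (141, 0)]
scene 4 -112 red-g: [(-112, 125), (-109, 126), (-106, 128), (-103, 128), (-100, 124), (-97, 112), (-94, 93), (-91, 74), (-88, 69), (-85, 69), (-82, 70), (-79, 70), (-76, 71), (-73, 81), (-70, 100), (-67, 113), (-64, 119), (-61, 120), (-58, 116), (-55, 106), (-52, 94), (-49, 84), (-46, 80), (-43, 80), (-40, 79), (-37, 77), (-34, 76), (-31, 72)]
```

Call:
{"name": "drive_tool", "arguments": {"increments": [[[-15, 0, 4], [0, 0, 0], 0], [[-25, 0, 7], [0, 0, 0], 0], [[-25, 0, 7], [0, 0, 0], 0], [[-25, 0, 7], [0, 0, 0], 0], [[-18, 8, 5], [0, 0, 0], 0], [[-9.6, 18, 4], [0, 0, 0], 0], [[1.2, 28, 0], [0, 0, 0.4], 0], [[1, 35, 0], [0, 0, 0.4], 0]]}}

```text
clock: 11.72
eef_pos: [0.442, -0.0874, 0.2405]
tool_rot: [0.661, 0.75, 0.0, 0.001]
ft_force: [1.4, 1.0, -4.6]
grip_width: 0.0072
grasp_force: 59.3
```

Call:
{"name": "drive_tool", "arguments": {"increments": [[[1, 38, 0], [-0.6, -0.1, 0.4], 0], [[1, 38, 0], [-0.6, -0.1, 0.4], 0], [[1, 38, 0], [-0.6, -0.1, 0.4], 0], [[1, 38, 0], [-0.6, -0.1, 0.4], 0], [[1, 38, 0], [-0.6, -0.1, 0.4], 0], [[1, 35, 0], [-0.6, -0.1, 0], 0], [[1, 28, 0], [-0.5, 0, 0], 0], [[1, 20, 0], [-0.3, 0, 0], 0]]}}

```text
clock: 12.38
eef_pos: [0.4501, 0.1896, 0.2398]
tool_rot: [0.645, 0.763, -0.025, 0.029]
ft_force: [0.5, -0.6, -5.3]
grip_width: 0.0072
grasp_force: 59.3
```

Call:
{"name": "drive_tool", "arguments": {"increments": [[[1, 14, 0], [0, 0, 0], 0], [[0, 7, 0], [0, 0, 0], 0], [[0, 2.6, 0], [0, 0, 0], 0], [[0, 0, 0], [0, 0, 0], 0], [[0, 0, 0], [0, 0, 0], 0], [[0, 0, 0], [0, 0, 0], 0], [[0, 0, 0], [0, 0, 0], 0]]}}

```text
clock: 12.97
eef_pos: [0.4515, 0.2088, 0.2398]
tool_rot: [0.647, 0.762, -0.026, 0.029]
ft_force: [-0.0, -0.7, -4.3]
grip_width: 0.0078
grasp_force: 59.3
```

```bash
python3 - <<'E'
from h import *
from scipy.spatial.transform import Rotation as R
C={n:camera(n) for n in("scene","top")};o=get_obs();print(o["clock"],o["eef_pos"],o["ft_force"],o["grip_width"]);print(R.from_quat(o["tool_rot"]).as_matrix().round(4))
pickle.dump(C,open("c2.pkl","wb"))
def cr(n,x0,y0,x1,y1,s): return cv2.resize(C[n]["image"][y0:y1,x0:x1,::-1],None,fx=s,fy=s,interpolation=cv2.INTER_CUBIC)
a=cr("scene",280,95,365,195,6);b=cr("top",215,160,285,260,4)
im=np.zeros((600,800,3),np.uint8);im[:,:510]=a;im[:400,515:795]=b;cv2.imwrite("pics/pre.png",im)
E
```

```text
13.0667 [0.45150004 0.20910888 0.23978567] [ 0.71347994  0.18885454 -4.42398604] 0.008010529514318401
[[-0.1626  0.9866  0.0115]
 [ 0.9837  0.163  -0.0766]
 [-0.0774 -0.0011 -0.997 ]]
```

View pics/pre.png

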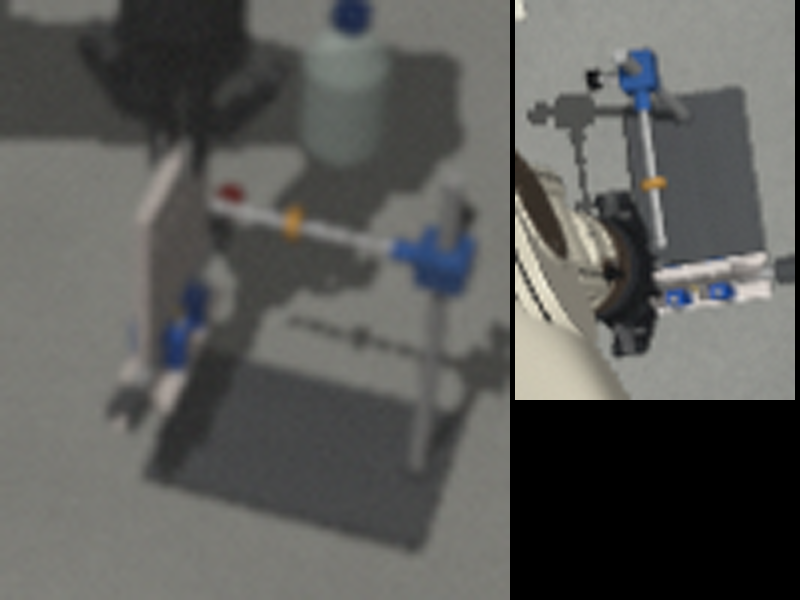

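```bash
python3 - <<'E'
from h import *
C=pickle.load(open("c2.pkl","rb"))
M=np.array([[-0.1626,.9866,.0115],[.9837,.163,-.0766],[-.0774,-.0011,-.997]]);t=np.array([.4515,.2091,.2398])
Y,X,Z=M[:,0],M[:,1],-M[:,2]
P=lambda x,y,z:t+X*x/1e3+Y*(y-7.6)/1e3+Z*(z-146.6)/1e3
print("hole",P(0,0,135),"stand axis y err mm",(P(0,0,135)-[.4997,.2096,.228])@[-.165,.986,0]*1e3,"x",(P(0,0,135)-[.481,.2065,.228])@[.986,.165,0]*1e3-45)
for n in C:
    c=C[n];g=c["image"].astype(np.float32).min(2)
    def val(p): return int(cv2.remap(g,np.array(proj(c,p),np.float32).reshape(1,1,2),None,cv2.INTER_LINEAR)[0,0])
    for x in(-2,0,2): print(n,"x",x,[(int(y),val(P(x,y,165))) for y in np.arange(-75,-34,3)])
    print(n,"across x at y=-40",[(int(x),val(P(x,-40,165))) for x in np.arange(-12,13,2)])
    print(n,"z along end face",[(int(z),val(P(0,-59,z))) for z in np.arange(150,182,3)])
E
```

```text
hole [0.45286916 0.20073532 0.22882304] stand axis y err mm -1.0134858800000153 x -73.68818044
scene x -2 [(-75, 120), (-72, 119), (-69, 120), (-66, 122), (-63, 125), (-60, 131), (-57, 137), (-54, 139), (-51, 140), (-48, 141), (-45, 143), (-42, 144), (-39, 143), (-36, 143)]
scene x 0 [(-75, 120), (-72, 120), (-69, 119), (-66, 122), (-63, 126), (-60, 131), (-57, 136), (-54, 139), (-51, 142), (-48, 141), (-45, 143), (-42, 146), (-39, 146), (-36, 143)]
scene x 2 [(-75, 119), (-72, 119), (-69, 119), (-66, 120), (-63, 121), (-60, 126), (-57, 134), (-54, 133), (-51, 133), (-48, 135), (-45, 139), (-42, 139), (-39, 139), (-36, 140)]
scene across x at y=-40 [(-12, 118), (-10, 120), (-8, 123), (-6, 130), (-4, 138), (-2, 143), (0, 147), (2, 140), (4, 128), (6, 110), (8, 92), (10, 81), (12, 74)]
scene z along end face [(150, 116), (153, 116), (156, 116), (159, 120), (162, 125), (165, 133), (168, 137), (171, 140), (174, 139), (177, 136), (180, 132)]
top x -2 [(-75, 170), (-72, 154), (-69, 143), (-66, 136), (-63, 131), (-60, 151), (-57, 174), (-54, 180), (-51, 177), (-48, 182), (-45, 194), (-42, 191), (-39, 185), (-36, 182)]
top x 0 [(-75, 191), (-72, 172), (-69, 161), (-66, 154), (-63, 147), (-60, 163), (-57, 186), (-54, 199), (-51, 195), (-48, 194), (-45, 197), (-42, 198), (-39, 196), (-36, 197)]
top x 2 [(-75, 183), (-72, 174), (-69, 170), (-66, 172), (-63, 169), (-60, 172), (-57, 179), (-54, 185), (-51, 188), (-48, 190), (-45, 192), (-42, 193), (-39, 187), (-36, 184)]
top across x at y=-40 [(-12, 90), (-10, 96), (-8, 101), (-6, 127), (-4, 157), (-2, 186), (0, 196), (2, 189), (4, 160), (6, 127), (8, 91), (10, 81), (12, 83)]
top z along end face [(150, 132), (153, 137), (156, 147), (159, 156), (162, 165), (165, 174), (168, 179), (171, 181), (174, 183), (177, 186), (180, 187)]
```

Call:
{"name": "drive_tool", "arguments": {"increments": [[[-0.2, 1, -0.8], [0, 0, 0], 0], [[3.9, 0.7, 0], [0, 0, 0], 0], [[5, 0.8, 0], [0, 0, 0], 0], [[5, 0.8, 0], [0, 0, 0], 0], [[2, 0.3, 0], [0, 0, 0], 0], [[0, 0, 0], [0, 0, 0], 0], [[0, 0, 0], [0, 0, 0], 0], [[0, 0, 0], [0, 0, 0], 0]]}}

```text
clock: 13.73
eef_pos: [0.4669, 0.2135, 0.2386]
tool_rot: [0.646, 0.762, -0.026, 0.029]
ft_force: [0.4, 0.0, -3.7]
grip_width: 0.0077
grasp_force: 59.3
```

Call:
{"name": "drive_tool", "arguments": {"increments": [[[2, 0.33, 0], [0, 0, 0], 0], [[2, 0.33, 0], [0, 0, 0], 0], [[0, 0, 0], [0, 0, 0], 0], [[0, 0, 0], [0, 0, 0], 0]]}}

```text
clock: 14.07
eef_pos: [0.4712, 0.2142, 0.2388]
tool_rot: [0.646, 0.762, -0.026, 0.029]
ft_force: [0.4, 0.4, -4.8]
grip_width: 0.0073
grasp_force: 59.3
```

Call:
{"name": "drive_tool", "arguments": {"increments": [[[2, 0.33, 0], [0, 0, 0], 0], [[1, 0.16, 0], [0, 0, 0], 0], [[0, 0, 0], [0, 0, 0], 0], [[0, 0, 0], [0, 0, 0], 0]]}}

```text
clock: 14.4
eef_pos: [0.4741, 0.2147, 0.2388]
tool_rot: [0.646, 0.762, -0.026, 0.029]
ft_force: [0.4, 0.8, -5.5]
grip_width: 0.0076
grasp_force: 59.3
```

Call:
{"name": "drive_tool", "arguments": {"increments": [[[0.1, -0.6, 0], [0, 0, 0], 0], [[2, 0.33, 0], [0, 0, 0], 0], [[2, 0.33, 0], [0, 0, 0], 0], [[0, 0, 0], [0, 0, 0], 0], [[0, 0, 0], [0, 0, 0], 0]]}}

```text
clock: 14.82
eef_pos: [0.4783, 0.2148, 0.2388]
tool_rot: [0.646, 0.762, -0.026, 0.029]
ft_force: [-1.0, -0.1, -4.2]
grip_width: 0.0073
grasp_force: 59.3
```

Call:
{"name": "drive_tool", "arguments": {"increments": [[[3, 0.5, 0], [0, 0, 0], 0], [[3, 0.5, 0], [0, 0, 0], 0], [[0, 0, 0], [0, 0, 0], 0]]}}

```text
clock: 15.07
eef_pos: [0.4849, 0.2159, 0.2388]
tool_rot: [0.646, 0.762, -0.025, 0.029]
ft_force: [-0.8, 0.3, -4.5]
grip_width: 0.0079
grasp_force: 59.3
```

Call:
{"name": "drive_tool", "arguments": {"increments": [[[3, 0.5, 0], [0, 0, 0], 0], [[3, 0.5, 0], [0, 0, 0], 0], [[0, 0, 0], [0, 0, 0], 0]]}}

```text
clock: 15.32
eef_pos: [0.4909, 0.2169, 0.2388]
tool_rot: [0.646, 0.762, -0.025, 0.029]
ft_force: [0.1, 0.1, -4.6]
grip_width: 0.0076
grasp_force: 59.3
```

Call:
{"name": "drive_tool", "arguments": {"increments": [[[3, 0.5, 0], [0, 0, 0], 0], [[3, 0.5, 0], [0, 0, 0], 0], [[0, 0, -1], [0, 0, 0], 0], [[0, 0, -1], [0, 0, 0], 0], [[0, 0, -0.5], [0, 0, 0], 0], [[0, 0, 0], [0, 0, 0], 0], [[0, 0, 0], [0, 0, 0], 0]]}}

```text
clock: 15.9
eef_pos: [0.496, 0.2177, 0.2362]
tool_rot: [0.646, 0.762, -0.026, 0.029]
ft_force: [-0.3, 0.4, -4.3]
grip_width: 0.0076
grasp_force: 59.3
```

Call:
{"name": "drive_tool", "arguments": {"increments": [[[0, 0, -0.7], [0, 0, 0], 0], [[0, 0, 0], [0, 0, 0], 0], [[0, 0, 0], [0, 0, 0], 0]]}}

```text
clock: 16.15
eef_pos: [0.4961, 0.2177, 0.2356]
tool_rot: [0.646, 0.762, -0.026, 0.029]
ft_force: [0.8, 0.5, -4.7]
grip_width: 0.0078
grasp_force: 59.3
```

Call:
{"name": "drive_tool", "arguments": {"increments": [[[0, 0, -0.5], [0, 0, 0], 0], [[0, 0, 0], [0, 0, 0], 0], [[0, 0, 0], [0, 0, 0], 0]]}}

```text
clock: 16.4
eef_pos: [0.4962, 0.2178, 0.2353]
tool_rot: [0.646, 0.762, -0.025, 0.029]
ft_force: [-0.5, -0.1, -3.4]
grip_width: 0.0073
grasp_force: 59.6
```

Call:
{"name": "drive_tool", "arguments": {"increments": [[[0, 0, -0.4], [0, 0, 0], 0], [[0, 0, 0], [0, 0, 0], 0], [[0, 0, 0], [0, 0, 0], 0]]}}

```text
clock: 16.65
eef_pos: [0.4963, 0.2178, 0.2352]
tool_rot: [0.646, 0.762, -0.025, 0.029]
ft_force: [-1.8, -0.1, -0.7]
grip_width: 0.0076
grasp_force: 59.9
```

Call:
{"name": "drive_tool", "arguments": {"increments": [[[0, 0, -0.4], [0, 0, 0], 0], [[0, 0, 0], [0, 0, 0], 0], [[0, 0, 0], [0, 0, 0], 0]]}}

```text
clock: 16.9
eef_pos: [0.4963, 0.2178, 0.235]
tool_rot: [0.646, 0.762, -0.025, 0.029]
ft_force: [-3.2, -0.7, 3.3]
grip_width: 0.0074
grasp_force: 60.3
```

Call:
{"name": "drive_tool", "arguments": {"increments": [[[0, 0, 0.4], [0, 0, 0], 0], [[0, 0, 0], [0, 0, 0], 0.1], [[0, 0, 0], [0, 0, 0], 0.2], [[0, 0, 0], [0, 0, 0], 0.2], [[0, 0, 0], [0, 0, 0], 0.2], [[0, 0, 0], [0, 0, 0], 0.2]]}}

```text
clock: 17.4
eef_pos: [0.4963, 0.2177, 0.2345]
tool_rot: [0.646, 0.762, -0.026, 0.029]
ft_force: [-0.3, 0.0, -0.1]
grip_width: 0.0172
grasp_force: 0.0
```

Call:
{"name": "drive_tool", "arguments": {"increments": [[[0, 0.4, 5], [0, 0, 0], 0.2], [[0, 0.8, 10], [0, 0, 0], 0.2], [[0, 1.2, 15], [0, 0, 0], 0.2], [[0, 0, 20], [0, 0, 0], 0.2], [[0, 0, 20], [0, 0, 0], 0.2], [[0, 0, 0], [0, 0, 0], 0.2]]}}

```text
clock: 17.9
eef_pos: [0.4979, 0.221, 0.3101]
tool_rot: [0.646, 0.762, -0.022, 0.031]
ft_force: [-0.4, 0.7, 1.4]
grip_width: 0.017
grasp_force: 0.0
```

```bash
python3 - <<'E'
from h import *
C={n:camera(n) for n in("scene","top")};o=get_obs();print(o["clock"],o["eef_pos"],o["ft_force"],o["grip_width"],o["joint_pos"].round(3))
pickle.dump(C,open("c3.pkl","wb"))
def cr(n,x0,y0,x1,y1,s): return cv2.resize(C[n]["image"][y0:y1,x0:x1,::-1],None,fx=s,fy=s,interpolation=cv2.INTER_CUBIC)
a=cr("scene",280,95,365,195,6);b=cr("top",215,160,285,260,4)
im=np.zeros((600,800,3),np.uint8);im[:,:510]=a;im[:400,515:795]=b;cv2.imwrite("pics/hung.png",im)
E
```

```text
18.0 [0.49684177 0.22053883 0.30628211] [-0.95719604 -0.01138062 -1.41372098] 0.01695501092770088 [ 0.459  0.33   0.317  1.578 -0.074  1.865]
```

View pics/hung.png

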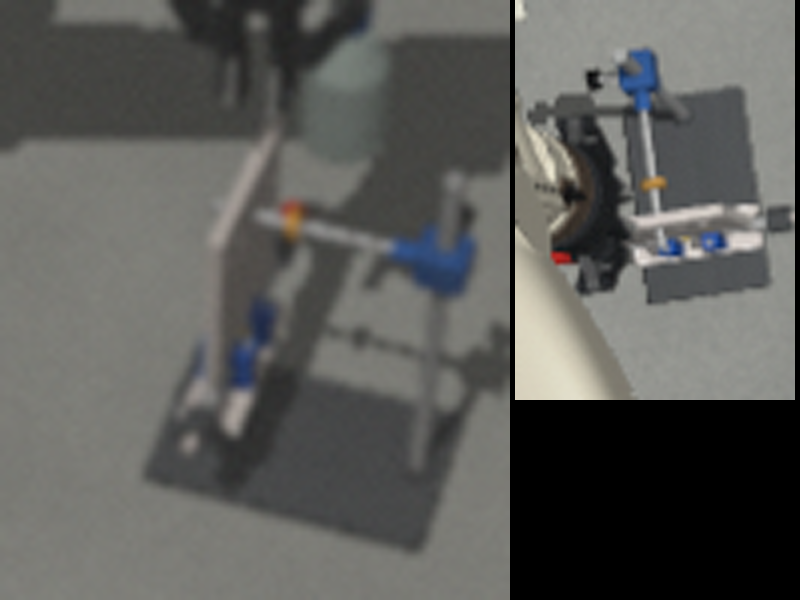

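Call:
{"name": "drive_tool", "arguments": {"increments": [[[-5, -2, 0], [1.45, 0.2, 0], 0.2], [[-8, -4, 0], [1.45, 0.2, 7], 0.2], [[-8, -4, 0], [1.45, 0.2, 7], 0.5], [[-8, -4, 0], [0, 0, 7], 0.5], [[-3.6, -2.8, 0], [0, 0, 7], 0.5], [[0, 0, 0], [0, 0, 7], 0.5], [[0, 0, 0], [0, 0, 7], 0.5], [[0, 0, 0], [0, 0, 7], 0.5]]}}

```text
clock: 18.67
eef_pos: [0.4625, 0.2026, 0.3037]
tool_rot: [0.269, 0.963, 0.003, 0.001]
ft_force: [-0.3, 0.3, -1.1]
grip_width: 0.0426
grasp_force: 0.0
```

Call:
{"name": "drive_tool", "arguments": {"increments": [[[0, 0, 0], [0, 0, 7], 0.5], [[0, 0, 0], [0, 0, 7], 0.5], [[0, 0, 0], [0, 0, 7], 0.5], [[0, 0, 0], [0, 0, 7], 0.5], [[0, 0, 0], [0, 0, 7], 0.5], [[0, 0, 0], [0, 0, 6], 0.5], [[0, 0, 0], [0, 0, 0], 0.5], [[0, 0, 0], [0, 0, 0], 0.5]]}}

```text
clock: 19.33
eef_pos: [0.4629, 0.2029, 0.3039]
tool_rot: [-0.081, 0.997, 0.004, -0.0]
ft_force: [0.6, 0.5, -0.3]
grip_width: 0.0427
grasp_force: 0.0
```

```bash
python3 - <<'E'
from h import *
from scipy.spatial.transform import Rotation as R
o=get_obs();print(o["clock"],o["eef_pos"],o["ft_force"],o["grip_width"]);print(R.from_quat(o["tool_rot"]).as_matrix().round(4))
E
```

```text
19.3333 [0.46286585 0.20286716 0.30386517] [ 0.57072367  0.54643983 -0.29114855] 0.04265093899775702
[[-9.869e-01 -1.613e-01 -1.400e-03]
 [-1.613e-01  9.869e-01  6.900e-03]
 [ 3.000e-04  7.100e-03 -1.000e+00]]
```

Call:
{"name": "drive_tool", "arguments": {"increments": [[[0, 0, -15], [0, 0, 0], 0.5], [[0, 0, -27], [0, 0, 0], 0.5], [[0, 0, -25], [0, 0, 0], 0.5], [[0, 0, -15], [0, 0, 0], 0.5], [[0, 0, -5], [0, 0, 0], 0.5], [[0, 0, 0], [0, 0, 0], 0.5], [[0, 0, 0], [0, 0, 0], 0.5], [[0, 0, 0], [0, 0, 0], 0.5]]}}

```text
clock: 20.0
eef_pos: [0.4643, 0.2037, 0.219]
tool_rot: [-0.082, 0.997, 0.004, 0.002]
ft_force: [0.2, -0.1, 0.8]
grip_width: 0.0426
grasp_force: 0.0
```

Call:
{"name": "drive_tool", "arguments": {"increments": [[[3, 0.5, 0], [0, 0, 0], 0.5], [[4, 0.7, 0], [0, 0, 0], 0.5], [[4, 0.7, 0], [0, 0, 0], 0.5], [[2, 0.3, 0], [0, 0, 0], 0.5], [[1, 0.17, 0], [0, 0, 0], 0.5], [[1, 0.17, 0], [0, 0, 0], 0.5], [[1, 0.17, 0], [0, 0, 0], 0.5], [[0, 0, 0], [0, 0, 0], 0.5]]}}

```text
clock: 20.67
eef_pos: [0.4796, 0.2061, 0.2176]
tool_rot: [-0.082, 0.997, 0.004, 0.0]
ft_force: [0.6, -0.3, -1.5]
grip_width: 0.0428
grasp_force: 0.0
```

Call:
{"name": "drive_tool", "arguments": {"increments": [[[1, 0.17, 0], [0, 0, 0], 0.5], [[1, 0.17, 0], [0, 0, 0], 0.5], [[1, 0.17, 0], [0, 0, 0], 0.5], [[1, 0.17, 0], [0, 0, 0], 0.5], [[1, 0.17, 0], [0, 0, 0], 0.5], [[1, 0.17, 0], [0, 0, 0], 0.5]]}}

```text
clock: 21.17
eef_pos: [0.4848, 0.207, 0.2177]
tool_rot: [-0.083, 0.997, 0.004, -0.0]
ft_force: [-4.4, 0.2, 1.6]
grip_width: 0.0428
grasp_force: 1.9
```

Call:
{"name": "drive_tool", "arguments": {"increments": [[[1, 0.17, 0], [0, 0, 0], 0.5], [[1, 0.17, 0], [0, 0, 0], 0.5], [[1, 0.17, 0], [0, 0, 0], 0.5], [[1, 0.17, 0], [0, 0, 0], 0.5]]}}

```text
clock: 21.5
eef_pos: [0.4895, 0.2078, 0.2177]
tool_rot: [-0.082, 0.997, 0.004, 0.0]
ft_force: [-3.1, -0.8, 2.3]
grip_width: 0.0428
grasp_force: 1.8
```

Call:
{"name": "drive_tool", "arguments": {"increments": [[[1, 0.17, 0], [0, 0, 0], 0.5], [[1, 0.17, 0], [0, 0, 0], 0.5], [[1, 0.17, 0], [0, 0, 0], 0.5], [[1, 0.17, 0], [0, 0, 0], 0.5]]}}

```text
clock: 21.83
eef_pos: [0.4937, 0.2084, 0.2177]
tool_rot: [-0.082, 0.997, 0.004, 0.0]
ft_force: [-3.4, 0.4, 1.6]
grip_width: 0.043
grasp_force: 1.9
```

Call:
{"name": "drive_tool", "arguments": {"increments": [[[1, 0.17, 0], [0, 0, 0], 0.5], [[1, 0.17, 0], [0, 0, 0], 0.5], [[1, 0.17, 0], [0, 0, 0], 0.5], [[1, 0.17, 0], [0, 0, 0], 0.5]]}}

```text
clock: 22.17
eef_pos: [0.4977, 0.2091, 0.2177]
tool_rot: [-0.082, 0.997, 0.004, 0.0]
ft_force: [-3.8, -0.2, 2.0]
grip_width: 0.0427
grasp_force: 1.7
```

Call:
{"name": "drive_tool", "arguments": {"increments": [[[1, 0.17, 0], [0, 0, 0], 0.5], [[1, 0.17, 0], [0, 0, 0], 0.5], [[1, 0.17, 0], [0, 0, 0], 0.5], [[1, 0.17, 0], [0, 0, 0], 0.5], [[0, 0, 0], [0, 0, 0], 0.5]]}}

```text
clock: 22.58
eef_pos: [0.502, 0.2098, 0.2177]
tool_rot: [-0.082, 0.997, 0.004, 0.001]
ft_force: [-1.6, -0.3, 0.8]
grip_width: 0.0429
grasp_force: 1.1
```

Call:
{"name": "drive_tool", "arguments": {"increments": [[[1, 0.17, 0], [0, 0, 0], 0.5], [[0.5, 0.1, 0], [0, 0, 0], 0.5], [[0.5, 0.1, 0], [0, 0, 0], 0.5]]}}

```text
clock: 22.83
eef_pos: [0.5035, 0.2101, 0.2177]
tool_rot: [-0.082, 0.997, 0.004, 0.0]
ft_force: [-3.7, -0.1, 0.9]
grip_width: 0.0429
grasp_force: 1.7
```

Call:
{"name": "drive_tool", "arguments": {"increments": [[[0.5, 0.1, 0], [0, 0, 0], 0.5], [[0.5, 0.1, 0], [0, 0, 0], 0.5]]}}

```text
clock: 23.0
eef_pos: [0.5045, 0.2103, 0.2177]
tool_rot: [-0.082, 0.997, 0.004, 0.0]
ft_force: [-3.6, 0.8, 2.2]
grip_width: 0.0426
grasp_force: 1.8
```

Call:
{"name": "drive_tool", "arguments": {"increments": [[[0.5, 0.1, 0], [0, 0, 0], 0.5], [[0.5, 0.1, 0], [0, 0, 0], 0.5]]}}

```text
clock: 23.17
eef_pos: [0.5056, 0.2106, 0.2177]
tool_rot: [-0.082, 0.997, 0.004, 0.0]
ft_force: [-2.6, 0.4, 1.5]
grip_width: 0.0429
grasp_force: 1.8
```

Call:
{"name": "drive_tool", "arguments": {"increments": [[[0.5, 0.1, 0], [0, 0, 0], 0.5], [[0.5, 0.1, 0], [0, 0, 0], 0.5]]}}

```text
clock: 23.33
eef_pos: [0.5064, 0.2107, 0.2177]
tool_rot: [-0.082, 0.997, 0.004, 0.0]
ft_force: [-4.3, -1.1, 1.6]
grip_width: 0.0428
grasp_force: 2.5
```

Call:
{"name": "drive_tool", "arguments": {"increments": [[[0.5, 0.1, 0], [0, 0, 0], 0.5], [[0.5, 0.1, 0], [0, 0, 0], 0.5]]}}

```text
clock: 23.5
eef_pos: [0.5064, 0.2107, 0.2177]
tool_rot: [-0.083, 0.997, 0.003, -0.001]
ft_force: [-8.2, -1.1, 4.0]
grip_width: 0.0427
grasp_force: 4.0
```

Call:
{"name": "drive_tool", "arguments": {"increments": [[[0.5, 0.1, 0], [0, 0, 0], 0.5]]}}

```text
clock: 23.58
eef_pos: [0.5064, 0.2107, 0.2177]
tool_rot: [-0.083, 0.997, 0.003, -0.001]
ft_force: [-10.2, -1.5, 4.4]
grip_width: 0.0424
grasp_force: 4.7
```

Call:
{"name": "drive_tool", "arguments": {"increments": [[[-1, -0.17, 0], [0, 0, 0], 0.5], [[-1.5, -0.25, 0], [0, 0, 0], 0.5], [[-3, -0.5, 0], [0, 0, 0], 0.5], [[-10, -1.7, 0], [0, 0, 0], 0.5], [[-15, -2.5, 0], [0, 0, 0], 0.5], [[-20, -3.3, 0], [0, 0, 0], 0.5], [[-20, -3.3, 0], [0, 0, 0], 0.5], [[-10, -1.5, 0], [0, 0, 0], 0.5]]}}

```text
clock: 24.25
eef_pos: [0.4264, 0.1975, 0.2178]
tool_rot: [-0.082, 0.997, 0.004, 0.001]
ft_force: [-0.2, 0.7, -0.9]
grip_width: 0.0426
grasp_force: 0.0
```

Call:
{"name": "drive_tool", "arguments": {"increments": [[[0, 0, 20], [0, 0, 0], 0.5], [[-5, 0, 30], [0, 0, 0], 0.5], [[-15, -10, 30], [0, 0, 0], 0.5], [[-20, -25, 10], [0, 0, 0], 0.5], [[-10, -35, 0], [0, 0, 0], 0.5], [[0, -35, 0], [0, 0, 0], 0.5], [[0, -35, 0], [0, 0, 0], 0.5], [[0, -15, 0], [0, 0, 0], 0.5]]}}

```text
clock: 24.92
eef_pos: [0.3779, 0.04, 0.3085]
tool_rot: [-0.081, 0.997, 0.003, 0.002]
ft_force: [0.2, 0.2, 0.3]
grip_width: 0.0426
grasp_force: 0.0
```

Call:
{"name": "drive_tool", "arguments": {"increments": [[[0, 0, 0], [0, 0, 0], 0.5], [[0, 0, 0], [0, 0, 0], 0.5], [[0, 0, 0], [0, 0, 0], 0.5], [[0, 0, 0], [0, 0, 0], 0.5], [[0, 0, 0], [0, 0, 0], 0.5], [[0, 0, 0], [0, 0, 0], 0.5], [[0, 0, 0], [0, 0, 0], 0.5], [[0, 0, 0], [0, 0, 0], 0.5]]}}

```text
clock: 25.58
eef_pos: [0.3776, 0.0433, 0.3076]
tool_rot: [-0.083, 0.997, 0.004, 0.0]
ft_force: [-0.2, -0.2, -0.1]
grip_width: 0.0427
grasp_force: 0.0
```

```bash
python3 - <<'E'
from h import *
C={n:camera(n) for n in("scene","top")};o=get_obs();print(o["clock"],o["eef_pos"],o["ft_force"])
pickle.dump(C,open("c4.pkl","wb"))
def cr(n,x0,y0,x1,y1,s): return cv2.resize(C[n]["image"][y0:y1,x0:x1,::-1],None,fx=s,fy=s,interpolation=cv2.INTER_CUBIC)
a=cr("scene",280,95,365,195,6);b=cr("top",205,160,285,260,3.5)
im=np.zeros((600,800,3),np.uint8);im[:,:510]=a;im[:350,515:795]=b;cv2.imwrite("pics/end.png",im)
for i in range(2):
    p=camera("scene")["image"].astype(int);print(np.abs(p-C["scene"]["image"])[100:190,285:360].mean())
E
```

```text
25.6833 [0.37755951 0.04305314 0.30767204] [-0.04527632  0.22031203  0.72540199]
1.3175802469135802
1.3068641975308641
```

View pics/end.png

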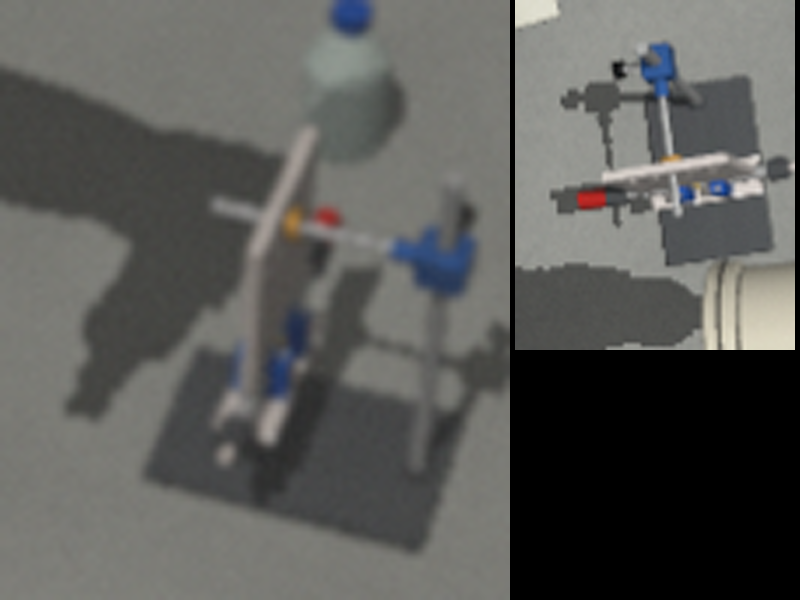

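```bash
python3 - <<'E'
from h import *
C0=pickle.load(open("c0.pkl","rb"));C4=pickle.load(open("c4.pkl","rb"))
def blue(c,b):
    x0,y0,x1,y1=b;h=cv2.cvtColor(c["image"][y0:y1,x0:x1],cv2.COLOR_RGB2HSV).astype(int)
    ys,xs=np.nonzero((h[...,0]>100)&(h[...,0]<130)&(h[...,1]>110));return xs.mean()+x0,ys.mean()+y0,len(xs)
for C,bs,bt in((C0,(262,205,312,275),(322,190,392,222)),(C4,(312,140,335,170),(245,205,275,222))):
    s=blue(C["scene"],bs);t=blue(C["top"],bt);print(s,t,tri([(C["scene"],*s[:2]),(C["top"],*t[:2])]))
    X=tri([(C["scene"],*s[:2]),(C["top"],*t[:2])])[0]
    print("stand x mm",(X-[.481,.2065,0])@[.986,.165,0]*1e3-45,"from carrier0",(X-[.559,-.1835,0])@[.993,.118,0]*1e3)
E
```

```text
(np.float64(286.2857142857143), np.float64(247.14285714285714), 21) (np.float64(362.6666666666667), np.float64(208.8095238095238), 21) (array([ 0.5570774 , -0.18160662, -0.00569308]), [np.float64(0.0072644685041499445), np.float64(0.00726446850415015)])
stand x mm -34.02527231020785 from carrier0 -1.6857191792446073
(np.float64(326.8695652173913), np.float64(155.08695652173913), 23) (np.float64(258.962962962963), np.float64(213.92592592592592), 27) (array([0.5215756 , 0.21207071, 0.08649641]), [np.float64(0.00748921654199918), np.float64(0.007489216541999113)])
stand x mm -4.073289518773869 from carrier0 9.514916136882281
```

Call:
{"name": "drive_tool", "arguments": {"increments": [[[0, 0, 0], [0, 0, 0], 0.5], [[0, 0, 0], [0, 0, 0], 0.5], [[0, 0, 0], [0, 0, 0], 0.5], [[0, 0, 0], [0, 0, 0], 0.5], [[0, 0, 0], [0, 0, 0], 0.5], [[0, 0, 0], [0, 0, 0], 0.5], [[0, 0, 0], [0, 0, 0], 0.5], [[0, 0, 0], [0, 0, 0], 0.5]]}}

```text
clock: 26.45
eef_pos: [0.3776, 0.0428, 0.3077]
tool_rot: [-0.082, 0.997, 0.004, 0.0]
ft_force: [0.2, -0.1, 0.7]
grip_width: 0.043
grasp_force: 0.0
```

```bash
python3 -c "
from workcell import *
print(job_done())"
```

```text
the job is handed in; nothing more can be done
None
```

I hung the carrier on the rod by its middle hole, pushed it back against the brass collar and released it; I handed the job in at about 26 s, but the hand-in returned no verdict.

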